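# Back off a left-hand spindle knob and take out its slotted washer

## Robot

A 6-joint arm with a two-finger parallel gripper is mounted at the origin on a cart in front of the work surface, level with it; the furniture and walls round the work are solid. World frame = base frame: x ahead of the robot, y to its left, z up, the work surface at z = 0. Lengths are in mm, angles in rad, forces in N, time in s.
With the tool pointing down it reaches from about 275 to 750 mm from the base axis. Payload 10.2 kg.
Tool frame: the origin (TCP) lies at the very end of the fingers, on their centre line; the grasp point (between the pads) lies 19 mm behind it; z points along the fingers, y is the line along which they close (so a half turn about z gives the same grasp; the last joint's range is limited). The gripper opens to 85 mm and grips with 20 to 120 N. Pads are 22 mm wide; open, the fingers measure 114 mm over their backs; the gripper's body (76 mm by 85 mm) begins 54 mm behind the grasp point. The pads swing forward as they close: fully open they stand 13 mm farther back than shut.
Start: joints at [0.896, 0.313, 1.498, -0, 1.331, -0.223], TCP at [229.22, 472.323, 231.294] pointing down, gripper open.
Joint ranges: [-2.94, 2.94], [-0.97, 2.17], [0.19, 2.56], [-1.23, 4.37], [0.02, 3.11], [-2.88, 2.88]. Speed limits (rad/s): [2.39, 2.39, 3.01, 3.14, 3.14, 3.14].

## Interface

Orientations are given as a unit quaternion [w, x, y, z].
In Python, from rig import telemetry, optics, ctrl gives the robot as it stands.
- The arm moves only by the tool servo_tool, never from a script. Its argument "deltas" is a list of rows, each a list of 3 entries, a list of its own where there are three numbers: the shift along the tool's x, y, z in units of 20 cm (1.0 is 20 cm), then the turn, a rotation vector about the tool's x, y, z in units of 90 degrees (1.0 is 90 degrees), then the opening, from 0 (shut) to 1 (fully open). A call has 1 to 8 rows; each row shifts and turns the commanded pose from where the row before left it, along the tool's axes as they then stand; what a row does not reach is not made up. A row lasts 1/10 s, in which the tool goes at most 50 mm and 8.59 degrees, less where a joint would pass 70% of its speed; a pose out of reach is approached as far as the arm can. A call with a number of a shift or a turn outside -1 to 1 is refused whole. A call with a gripper value outside its range is refused whole. The fingers move at their own pace and stop on an object; "squeeze" is the grip in N (left out, the last holds). Time passes only in rows, so rows that do not move let the fingers close. It gives the time, the measured TCP pose, the force, the opening and the grip force at its end, in the units of the state.
- telemetry.sense(): the state, without advancing time (a new reading comes with each control period).
- optics.capture(name): name is "scene" or "top" or "wrist"; returns the picture (420x560x3 uint8, blue, green, red); there is no depth.
- optics.camera_model(name): a dict with "vfov" (degrees; the focal length in pixels is half the picture's height over the tangent of half this angle, whatever the lens; pixels are square), "cx", "cy" (the principal point, pixels), "R" (3x3) and "t" (3): a world point X has camera coordinates R X + t; the wrist camera has in their place "mount" (4x4, takes a point from camera to tool coordinates, whose origin is the TCP and whose axes are the flange's). Camera axes: x right, y down, z forward; pixel columns grow to the right and rows downward; lengths in mm; the calibration is good to about 2 mm. A picture is of the moment at which its call begins: read the wrist's pose just before it. camera_model takes no time and is no camera call.
- ctrl.finish_job(): hands the job in; it is judged then, once.
The state is a dict: "time_s": time; "joints": joint angles; "dq": joint speeds; "tau": joint torques, N m; "eef_pos": TCP position; "ee_rot": TCP orientation; "force": force on the tool from outside, world axes, zero at the start; "wrist_torque": the same for the moment, N m; "grip_width": opening from 0.0 (shut) to 1.0 (fully open); "grip_force": force on a finger pad.
Only numpy, scipy, OpenCV 4.12 (cv2) and the standard library are available. Lean on these libraries where they do the work, as an engineer would, in place of code of your own. Each camera call takes 0.05 s, during which the arm holds its last target. There are 200 camera calls.

## Task

Free the spindle for a wheel change: its black bar knob has a LEFT-HAND thread, so loosen it by turning it clockwise (seen from above) until you feel its tooth come up against the steel stop finger, firmly but without forcing it. Then lift the slotted washer out of its recess by its black lug, draw it sideways off the spindle without jamming it against the knob, and lay it flat in the aluminium parts tray. Leave the knob backed off and the other things on the bench where they are.

Things in the scene. Friction and masses are not known exactly. Their poses are not given: they have to be found in the camera images.
- head: Grey spindle head, fixed. Square foot 124 mm, housing 112 x 112, its top 34 mm above the bench; on it a round nose 74 mm across, whose top (the washer's seat) is 56 mm up, with a rim 2 mm high round the seat (inner diameter 64, outer 73). An upright 12 mm spindle in the middle. Origin: on the spindle axis at bench level; z up.
- knob_grip (a point): Centre of the knob's black bar, on the spindle axis: bar 44 mm long (this point's x axis runs along it), 12 mm thick, 20 mm high, its centre about 100 mm above the bench at the start; below it a neck 10 mm across. Open the fingers at most 60 mm here: the washer's lug stands 48 to 68 mm from the axis.
- knob: The knob with its 32 mm steel collar over the washer and a steel tooth on the collar, to 30 mm from the axis, that meets the stop. Clockwise from above loosens and lifts it, 2.4 mm per rad. It starts 0.2 to 0.8 rad from tight; 1.6 to 2.8 rad to go (regrasp). Turning takes about 0.25 N m, the stop adds to that; 0.8 in all is forcing. Stays as left.
- stop: Fixed, slightly springy steel stop finger: a post 40 to 50 mm from the spindle axis, its tip reaching in to 22 mm, top 79 mm above the bench. Origin: on the spindle axis at bench level; the finger lies on its +x side, away from the washer's lug.
- washer: Loose steel C-washer, 56 mm across, 6 mm thick, 110 g, seated round the spindle under the collar. Slot 17 mm wide, open to +x; lug on the -x side. Origin: centre of the underside; z up. To come out: lift it over the 2 mm rim (knob at its stop: 5.5 mm of room above it), then draw it at least 45 mm towards its lug (-x).
- washer_lug (a point): Grip point in the washer's black upright lug, 58 mm from the washer's centre on its -x side, 26 mm above its underside; axes as the washer's. Lug 20 mm long (x), 8 mm thick (y), from the underside's level to 38 mm above it, joined to the round by a 10 mm wide neck; free space beside and below it down to the housing.
- tray: Low aluminium tray, fixed, 150 mm (x) by 140 mm (y), walls 16 mm high and 4 mm thick, floor 4 mm thick. Origin: centre of its underside; z up.
- by_camera_module: Bystander: small green camera board, 38 x 38 x 26 mm. Leave it where it is. Origin: centre of its underside.
- by_tape_roll_0: Bystander: black tape roll, 65 mm across, 18 mm high. Leave it where it is. Origin: centre of its underside.
- by_side_cutters: Bystander: red-handled side cutters, 107 mm long. Leave it where it is. Origin: centre of its underside.
- by_hex_key: Bystander: hex key, 74 mm long. Leave it where it is. Origin: centre of its underside.
- by_bnc_plug_1: Bystander: connector plug, 29 mm long. Leave it where it is. Origin: centre of its underside.
- by_precision_driver_b: Bystander: small black screwdriver, 150 mm long. Leave it where it is. Origin: centre of its underside.
- by_battery_9v: Bystander: 9 V battery standing up, 48 mm high. Leave it where it is. Origin: centre of its underside.
There are look-alikes about, which are no part of the job. What is shaped like the washer but blue or orange is not meant.

How it is judged (in metres and radians):
On the way, in this order (a step that is already met when the one before it is completed fails the run):
1. the knob is turned clockwise until its tooth bears on the stop finger (more than 1.5 N between them) (contact force between knob and stop above 1.5 N), for 0.1 s.
2. the washer is drawn off the spindle (its centre more than 45 mm from the spindle axis) (horizontal distance between washer and head above 0.045 m), for 0.1 s.
At the end, for the whole second after the job is handed in: The washer lies flat (within 0.1 rad) on the floor of the tray, right way up and at rest, its underside less than 9 mm above the tray's underside and its centre within 70 mm of the tray's; the knob is still backed off (its bar's centre more than 104.5 mm above the bench) (horizontal distance between washer and tray below 0.07 m and z of washer in the frame of tray below 0.009 m and angle between washer's own z axis and vertical below 0.1 rad and linear speed of washer below 0.02 m/s and z of knob_grip in the frame of head above 0.1045 m); the robot touches nothing.
It fails at once if the knob is forced against its stop (more than 25 N between tooth and stop finger) (contact force between knob and stop above 25 N).
It fails at once if the washer is jammed or wrenched against the knob, or the knob tightened on it (more than 20 N between them) (contact force between washer and knob above 20 N).
It fails at once if the washer is wrenched against the head (more than 25 N between them) (contact force between washer and head above 25 N).
It fails at once if something else on the bench is pushed more than 30 mm from its place (distance of any of by_camera_module, by_tape_roll_0, by_side_cutters, by_hex_key, by_bnc_plug_1, by_precision_driver_b, by_battery_9v from where it was at the start of the episode above 0.03 m).
It also fails if it takes over 72 s, if anything falls off the work surface, if the arm or the gripper's body presses on something with over 40 N, if the wrist force passes 120 N, or if a joint passes its speed limit or range.

## Working session

There is one attempt and no reset: what is moved stays moved. The work goes in short steps, Python scripts to look and compute and a tool call to move; the robot and the scene stay as the last step left them, time stands still between calls to the robot, and variables do not carry over. Pictures are saved under pics/ and viewed, at most 10 in all, crops included, and the job is handed in when it is done.

Besides the shell and the picture viewer there is one more tool, called after "Emit:" in YAML: its name, and indented under it one key for each argument. servo_tool: Moves the arm, as the interface text tells. Its arguments: {"type":"object","properties":{"deltas":{"type":"array"},"squeeze":{"type":"number"}},"required":["deltas"]}

```bash
ls; mkdir -p pics; python3 - <<'E'
from rig import telemetry, optics, ctrl
import cv2
for n in("top","scene"):
    cv2.imwrite(f"pics/{n}0.png",optics.capture(n)); m=optics.camera_model(n); print(n,m)
print(optics.camera_model("wrist")); print(telemetry.sense())
E
```

```text
pics
top {'vfov': 51.93051154091524, 'cx': 279.47332143184633, 'cy': 212.37544305948978, 'R': array([[ 0.01566833, -0.99983591,  0.00909189],
       [-0.99631506, -0.01637873, -0.08419053],
       [ 0.08432563, -0.00773927, -0.9964082 ]]), 't': array([-188.61348124,  577.00290975, 1306.49301407])}
scene {'vfov': 50.58895068449067, 'cx': 282.3355707494604, 'cy': 216.70169864313112, 'R': array([[ 0.76421189, -0.64481976,  0.01369941],
       [-0.29914899, -0.37319581, -0.87819973],
       [ 0.5713931 ,  0.66703251, -0.47809786]]), 't': array([-536.38234433,  195.58406907, 1375.40656928])}
{'vfov': 63.75287416267814, 'cx': 273.8763472294318, 'cy': 210.1822223446453, 'mount': array([[-2.16721805e-04, -9.52324621e-01, -3.05086495e-01,
         7.79359895e+01],
       [ 9.99999721e-01, -4.24376408e-04,  6.14325312e-04,
        -8.47665083e-01],
       [-7.14508631e-04, -3.05086277e-01,  9.52324447e-01,
        -1.42586995e+02],
       [ 0.00000000e+00,  0.00000000e+00,  0.00000000e+00,
         1.00000000e+00]])}
{'time_s': 0.1, 'joints': array([ 8.95587094e-01,  3.13391934e-01,  1.49835806e+00, -1.16507849e-05,
        1.33095126e+00, -2.23421149e-01]), 'dq': array([ 9.46910810e-04, -2.31084287e-03,  4.68999842e-05, -7.25875271e-04,
        2.62998495e-03,  3.43256181e-04]), 'tau': array([ 1.14821421e-03, -4.12908590e+01, -2.60140514e+01, -2.32979910e-04,
        3.10493415e-03,  1.07392009e-05]), 'eef_pos': array([229.08617667, 472.14030069, 230.79451793]), 'ee_rot': array([-2.35663396e-04,  2.23976394e-01,  9.74594412e-01, -5.01740631e-04]), 'force': array([ 0.83322411, -0.27149944,  1.23976719]), 'wrist_torque': array([0.00673733, 0.01838719, 0.01915108]), 'grip_force': 0.0, 'grip_width': 0.9983386837937025}
```

View pics/top0.png

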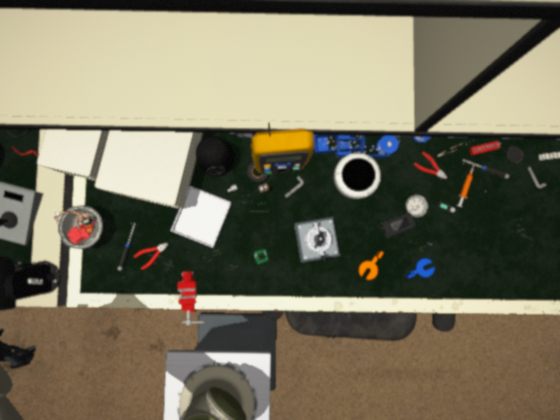

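View pics/scene0.png

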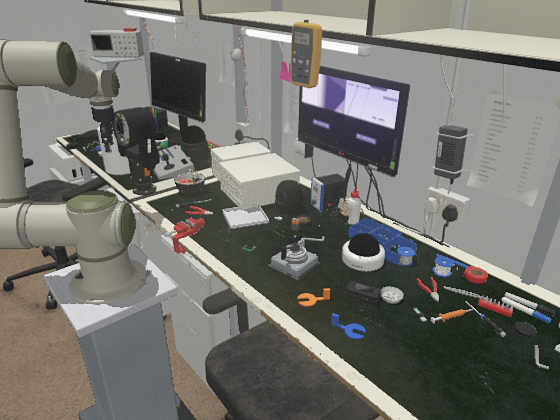

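The top view shows the grey head at about (317,238), the white/aluminium tray at (201,217), and an orange (371,264) and a blue (421,268) look-alike washer. The washer I want is the steel one in the head. I'll enlarge both views of the head to confirm.

```bash
cat > h.py <<'E'
import numpy as np,cv2
from rig import telemetry, optics, ctrl
from scipy.spatial.transform import Rotation as Ro
def rot(q): return Ro.from_quat([q[1],q[2],q[3],q[0]]).as_matrix()
def cam(n,s=None):
    m=optics.camera_model(n); f=210/np.tan(np.radians(m['vfov']/2))
    if n=='wrist':
        T=np.eye(4); T[:3,:3]=rot(s['ee_rot']); T[:3,3]=s['eef_pos']; M=T@m['mount']
        R=M[:3,:3].T; t=-R@M[:3,3]
    else: R,t=m['R'],m['t']
    return f,m['cx'],m['cy'],R,t
def px2w(c,u,v,z):
    f,cx,cy,R,t=c; d=R.T@np.array([(u-cx)/f,(v-cy)/f,1]); o=-R.T@t
    return o+d*(z-o[2])/d[2]
def w2px(c,X):
    f,cx,cy,R,t=c; p=R@np.array(X)+t; return cx+f*p[0]/p[2],cy+f*p[1]/p[2]
E
python3 - <<'E'
from h import *
a=cv2.imread("pics/top0.png")[205:275,280:360]; b=cv2.imread("pics/scene0.png")[225:285,260:340]
a=cv2.resize(a,(400,350),interpolation=3);b=cv2.resize(b,(400,300),interpolation=3)
cv2.imwrite("pics/c1.png",np.vstack([a,b]).transpose(0,1,2)[:600])
c=cam('top')
print(px2w(c,318,238,80)); 
for p in[(190,187),(230,206),(214,247),(171,233)]: print(px2w(c,*p,16))
E
```

```text
[ 501.37943123 -293.66181076   80.        ]
[655.56812074 100.89846042  16.        ]
[598.10166874 -25.23150556  16.        ]
[470.25405234  20.84427959  16.        ]
[511.27672149 154.74432176  16.        ]
```

View pics/c1.png

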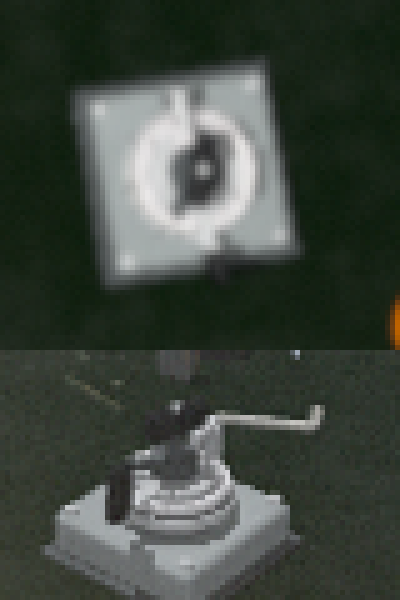

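The crop shows the steel washer's black lug at about (324,256) on the robot side, the stop finger at (316,225) and the knob at (321,239). The only other C-washers are the blue and orange ones, which stay put. I'll move the wrist camera over the head.

Emit:
servo_tool:
  deltas:
    - [[-0.16, -0.16, 0], [0, 0, 0], 1]
    - [[-0.16, -0.16, 0], [0, 0, 0], 1]
    - [[-0.16, -0.16, 0], [0, 0, 0], 1]
    - [[-0.16, -0.16, 0], [0, 0, 0], 1]
    - [[-0.16, -0.16, 0], [0, 0, 0], 1]
    - [[-0.16, -0.16, 0], [0, 0, 0], 1]
    - [[-0.16, -0.16, 0], [0, 0, 0], 1]
    - [[-0.16, -0.16, 0], [0, 0, 0], 1]

```text
time_s: 0.9
eef_pos: [347.8, 128.5, 231.3]
ee_rot: [0.0, 0.224, 0.975, 0.0]
force: [1.4, 0.2, -0.3]
grip_width: 1.0
grip_force: 0.0
```

Emit:
servo_tool:
  deltas:
    - [[-0.16, -0.16, 0], [0, 0, 0], 0.7]
    - [[-0.16, -0.16, 0], [0, 0, 0], 0.7]
    - [[-0.16, -0.16, 0], [0, 0, 0], 0.7]
    - [[-0.16, -0.16, 0], [0, 0, 0], 0.7]
    - [[-0.16, -0.16, 0], [0, 0, 0], 0.7]
    - [[-0.16, -0.16, 0], [0, 0, 0], 0.7]
    - [[-0.16, -0.16, 0], [0, 0, 0], 0.7]
    - [[-0.16, -0.16, 0], [0, 0, 0], 0.7]

```text
time_s: 1.7
eef_pos: [466.5, -213.7, 231.0]
ee_rot: [-0.0, 0.224, 0.975, 0.0]
force: [0.2, -0.4, 0.7]
grip_width: 0.701
grip_force: 0.0
```

Emit:
servo_tool:
  deltas:
    - [[-0.16, -0.14, 0], [0, 0, 0], 0.65]
    - [[-0.16, -0.14, 0], [0, 0, 0], 0.65]
    - [[0, 0, 0], [0, 0, 0], 0.65]
    - [[0, 0, 0], [0, 0, 0], 0.65]

```text
time_s: 2.1
eef_pos: [499.2, -290.4, 230.4]
ee_rot: [-0.001, 0.224, 0.974, 0.0]
force: [0.5, 0.8, -0.3]
grip_width: 0.65
grip_force: 0.0
```

```bash
python3 - <<'E'
from h import *
s=telemetry.sense(); im=optics.capture("wrist"); cv2.imwrite("pics/w1.png",im)
import pickle; pickle.dump(s,open("s1.pkl","wb")); print(s['eef_pos'],s['ee_rot'],s['joints'],s['grip_width'],s['time_s'])
E
```

```text
[ 499.20682138 -290.3659916   230.36881884] [-7.80802734e-04  2.24396244e-01  9.74497545e-01  4.99983034e-04] [-7.29644248e-01  4.31234068e-01  1.33212476e+00  1.25002029e-04
  1.38008409e+00 -1.84781731e+00] 0.6499039103002561 2.1
```

View pics/w1.png

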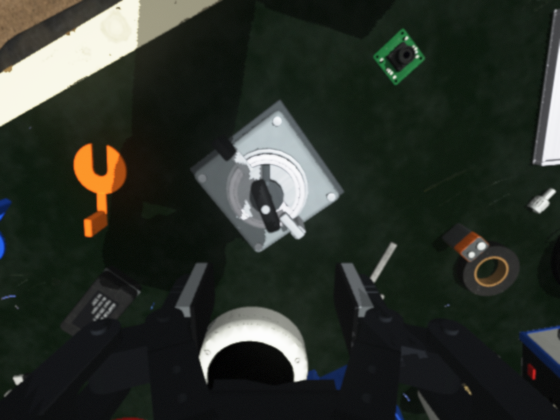

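```bash
python3 - <<'E'
import cv2
im=cv2.imread("pics/w1.png")[90:262,180:355]
cv2.imwrite("pics/w1c.png",cv2.resize(im,None,fx=3.4,fy=3.4,interpolation=2))
E
```

```text
(no output)
```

View pics/w1c.png

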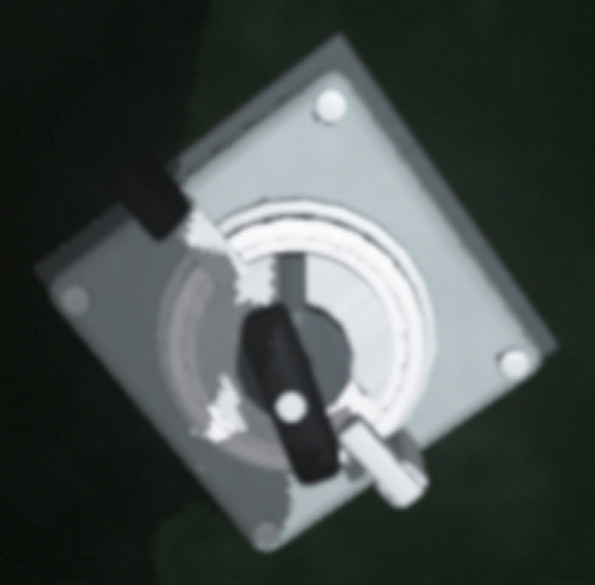

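The crop shows the bar knob with ends at about crop (265,312) and (320,475), the tooth at (291,275), the stop finger at (385,465) and the lug at (152,195). Next I'll convert these to world positions.

```bash
python3 - <<'E'
from h import *
import pickle; s=pickle.load(open("s1.pkl","rb")); c=cam('wrist',s)
def P(x,y,z): return px2w(c,180+x/3.4,90+y/3.4,z)
def pr(n,v): print(n,np.round(v,1))
cs=[P(338,75,34),P(538,362,34),P(265,548,34),P(57,290,34)]
for k in cs: pr('hc',k)
hc=np.mean(cs,0); pr('housing',hc)
a=P(263,317,110);b=P(320,474,110); pr('bar',(a+b)/2); pr('barlen',np.linalg.norm(a-b)); print('bar dir',np.degrees(np.arctan2(*(b-a)[1::-1])))
pr('dot',P(291,406,112)); pr('nose',P(298,335,57))
for n,p in [('lug',P(153,197,94)),('lugA',P(118,203,94)),('lugB',P(160,240,94)),('lugC',P(188,205,94)),('stop',P(385,465,79)),('tooth',P(291,275,75))]:
    pr(n,p); print(np.degrees(np.arctan2(*(p-hc)[1::-1])),np.linalg.norm((p-hc)[:2]))
t=cam('top'); print(w2px(t,[*hc[:2],34]))
x=np.degrees(np.arctan2(*(cs[1]-cs[2])[1::-1]));print('edge dirs',x,np.degrees(np.arctan2(*(cs[0]-cs[1])[1::-1])))
R=rot(s['ee_rot']);print(R)
E
```

```text
hc [ 439.2 -255.8   34. ]
hc [ 542.1 -237.3   34. ]
hc [ 561.  -340.4   34. ]
hc [ 458.2 -358.4   34. ]
housing [ 500.1 -298.    34. ]
bar [ 499.  -298.1  110. ]
barlen 41.6
bar dir -7.178245088265899
dot [ 500.3 -299.1  112. ]
nose [ 497.3 -296.7   57. ]
lug [ 443.4 -308.4   94. ]
-169.6425076610273 57.70454619745833
lugA [ 440.9 -316.6   94. ]
-162.51210081776009 62.06573647372624
lugB [ 453.3 -311.8   94. ]
-163.60111129466205 48.86587015687493
lugC [ 448.7 -301.7   94. ]
-175.89048189804495 51.51387918030256
stop [ 535.7 -288.8   79. ]
14.532322690600424 36.76462342498208
tooth [ 478.1 -288.9   75. ]
157.68169510384547 23.82339934897063
(np.float64(317.93464866042166), np.float64(238.80817822389002))
edge dirs 100.38266564783994 -169.8021266169199
[[-8.99291432e-01  4.37347959e-01 -1.29739207e-03]
 [ 4.37346397e-01  8.99292152e-01  1.32488288e-03]
 [ 1.74616933e-03  6.24046076e-04 -9.99998281e-01]]
```

The spindle axis is at about (499.8, −298.2). The bar lies at 173° and the washer yaw is 10°. The wrist can turn the knob from yaw 173° down to 45° without regrasping.

Emit:
servo_tool:
  deltas:
    - [[-0.02, -0.034, 0], [0, 0, 0], 0.5]
    - [[0, 0, 0.1], [0, 0, -0.07], 0.5]
    - [[0, 0, 0.15], [0, 0, -0.07], 0.5]
    - [[0, 0, 0.15], [0, 0, -0.068], 0.5]
    - [[0, 0, 0.15], [0, 0, 0], 0.5]
    - [[0, 0, 0.0], [0, 0, 0], 0.5]

```text
time_s: 2.75
eef_pos: [498.6, -296.4, 118.2]
ee_rot: [-0.003, 0.062, 0.998, 0.002]
force: [0.6, -0.6, -0.7]
grip_width: 0.499
grip_force: 0.0
```

```bash
python3 - <<'E'
from h import *
s=telemetry.sense(); im=optics.capture("wrist")[200:420,100:420]; cv2.imwrite("pics/w2.png",cv2.resize(im,None,fx=2.4,fy=2.4))
print(s['eef_pos'],s['ee_rot'],s['wrist_torque'],s['force'])
R=rot(s['ee_rot']);print(np.degrees(np.arctan2(R[1,0],R[0,0])), R[2])
E
```

```text
[ 498.62994543 -296.39886658  118.24347027] [-0.00260696  0.06224843  0.99805515  0.00206331] [-0.00081413 -0.00377582  0.00144797] [ 0.61655002 -0.55152471 -0.72629418]
172.8627950426014 [ 0.00546065  0.00379404 -0.99997789]
```

View pics/w2.png

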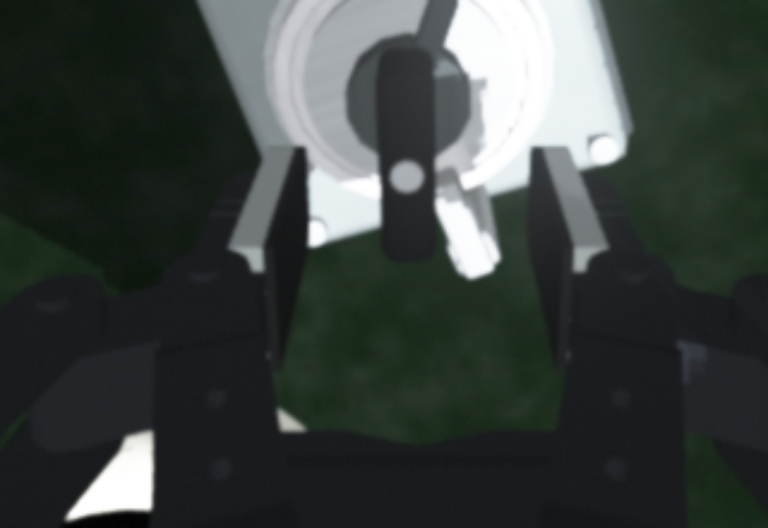

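The bar is upright and parallel to the pads, and about 2 mm left of their centre. I'll correct that, descend and close.

Emit:
servo_tool:
  deltas:
    - [[-0.006, -0.009, 0.08], [0, 0, 0], 0.5]
    - [[0, 0, 0.08], [0, 0, 0], 0.5]
    - [[0, 0, 0], [0, 0, 0], 0.5]
    - [[0, 0, 0], [0, 0, 0], 0.5]

```text
time_s: 3.2
eef_pos: [501.7, -300.4, 91.2]
ee_rot: [0.001, 0.062, 0.998, -0.001]
force: [0.1, 0.5, -0.7]
grip_width: 0.499
grip_force: 0.0
```

Emit:
servo_tool:
  deltas:
    - [[0, 0, 0], [0, 0, 0], 0.25]
    - [[0, 0, 0], [0, 0, 0], 0.1]
    - [[0, 0, 0], [0, 0, 0], 0.0]
    - [[0, 0, 0], [0, 0, 0], 0]
    - [[0, 0, 0], [0, 0, 0], 0]
  squeeze: 40

```text
time_s: 3.7
eef_pos: [501.6, -299.4, 90.6]
ee_rot: [0.001, 0.062, 0.998, 0.0]
force: [-0.4, 5.5, 6.2]
grip_width: 0.128
grip_force: 41.9
```

```bash
cat >> h.py <<'E'
def st():
    s=telemetry.sense(); R=rot(s['ee_rot'])
    print(round(s['time_s'],2),'p',np.round(s['eef_pos'],1),'yaw',round(np.degrees(np.arctan2(R[1,0],R[0,0])),1),'zrow',np.round(R[2],3),'F',np.round(s['force'],1),'T',np.round(s['wrist_torque'],3),'g',round(s['grip_width'],3),round(s['grip_force'],1),'j',np.round(s['joints'],2))
    return s
E
python3 -c "
from h import *
st()"
```

```text
3.7 p [ 501.6 -299.4   90.6] yaw 172.9 zrow [-0.001  0.    -1.   ] F [-0.4  5.5  6.2] T [0.825 0.026 0.216] g 0.128 41.9 j [-0.74  0.58  1.48  0.    1.08 -2.19]
```

Emit:
servo_tool:
  deltas:
    - [[0, 0, 0], [0, 0, 0], 0.25]
    - [[0.009, 0.006, 0], [0, 0, 0], 0.25]
    - [[0, 0, 0], [0, 0, 0], 0.25]
    - [[0, 0, 0], [0, 0, 0], 0]
    - [[0, 0, 0], [0, 0, 0], 0]
    - [[0, 0, 0], [0, 0, 0], 0]
    - [[0, 0, 0], [0, 0, 0], 0]
  squeeze: 50

```text
time_s: 4.4
eef_pos: [499.4, -298.7, 89.4]
ee_rot: [-0.0, 0.062, 0.998, -0.0]
force: [-2.4, -1.2, 2.5]
grip_width: 0.129
grip_force: 50.9
```

Emit:
servo_tool:
  deltas:
    - [[0, 0, -0.001], [0, 0, 0.06], 0]
    - [[0, 0, -0.001], [0, 0, 0.06], 0]
    - [[0, 0, 0], [0, 0, 0], 0]

```text
time_s: 4.7
eef_pos: [499.4, -298.5, 89.9]
ee_rot: [0.0, 0.157, 0.988, 0.0]
force: [-1.5, -1.0, 2.7]
grip_width: 0.131
grip_force: 51.0
```

```bash
python3 -c "
from h import *
st()"
```

```text
4.7 p [ 499.4 -298.5   89.9] yaw 162.0 zrow [-0.  0. -1.] F [-1.5 -1.   2.7] T [ 0.128  0.338 -0.244] g 0.131 51.0 j [-0.74  0.58  1.49  0.    1.07 -2.  ]
```

Emit:
servo_tool:
  deltas:
    - [[0, 0, -0.0017], [0, 0, 0.08], 0]
    - [[0, 0, -0.0015], [0, 0, 0.08], 0]
    - [[0, 0, -0.0015], [0, 0, 0.08], 0]
    - [[0, 0, -0.0015], [0, 0, 0.08], 0]
    - [[0, 0, -0.0015], [0, 0, 0.08], 0]
    - [[0, 0, -0.0015], [0, 0, 0.08], 0]
    - [[0, 0, -0.0015], [0, 0, 0.08], 0]
    - [[0, 0, 0], [0, 0, 0], 0]

```text
time_s: 5.5
eef_pos: [499.8, -298.1, 92.0]
ee_rot: [0.0, 0.562, 0.827, 0.001]
force: [2.1, 3.1, 2.6]
grip_width: 0.129
grip_force: 51.0
```

```bash
python3 - <<'E'
from h import *
s=st()
im=optics.capture("wrist")[150:420,100:420]; cv2.imwrite("pics/w3.png",cv2.resize(im,None,fx=2.2,fy=2.2))
E
```

```text
5.5 p [ 499.8 -298.1   92. ] yaw 111.7 zrow [ 0.     0.001 -1.   ] F [2.1 3.1 2.6] T [ 0.553 -0.332 -0.2  ] g 0.129 51.0 j [-0.74  0.57  1.49  0.    1.08 -1.12]
```

View pics/w3.png

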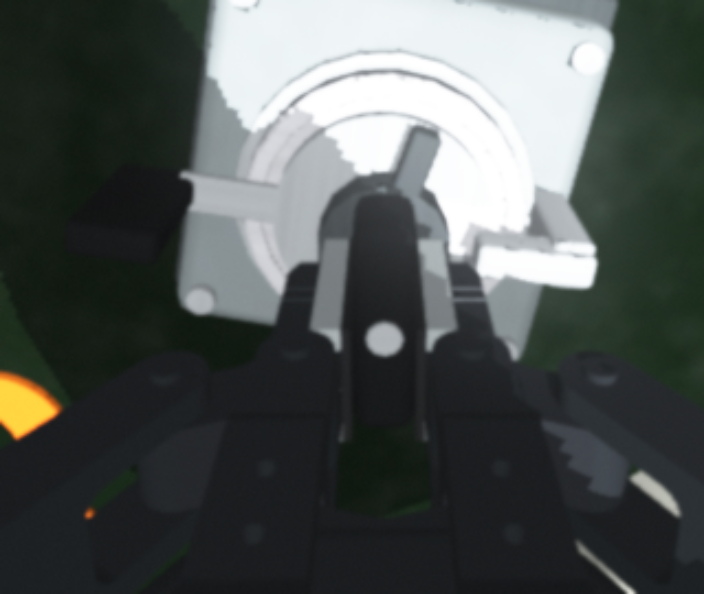

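Emit:
servo_tool:
  deltas:
    - [[0, 0, -0.0015], [0, 0, 0.08], 0]
    - [[0, 0, -0.0015], [0, 0, 0.08], 0]
    - [[0, 0, -0.0015], [0, 0, 0.08], 0]
    - [[0, 0, -0.0015], [0, 0, 0.08], 0]
    - [[0, 0, -0.0015], [0, 0, 0.08], 0]
    - [[0, 0, -0.0015], [0, 0, 0.08], 0]
    - [[0, 0, 0], [0, 0, 0], 0]

```text
time_s: 6.25
eef_pos: [500.4, -298.1, 93.9]
ee_rot: [0.001, 0.827, 0.563, 0.001]
force: [5.6, 3.7, 2.4]
grip_width: 0.127
grip_force: 50.8
```

```bash
python3 - <<'E'
from h import *
s=st()
im=optics.capture("wrist")[150:420,100:420]; cv2.imwrite("pics/w4.png",cv2.resize(im,None,fx=2.2,fy=2.2))
E
```

```text
6.25 p [ 500.4 -298.1   93.9] yaw 68.5 zrow [ 0.001  0.002 -1.   ] F [5.6 3.7 2.4] T [ 0.671 -1.029 -0.222] g 0.127 50.8 j [-0.74  0.57  1.49  0.    1.08 -0.36]
```

View pics/w4.png

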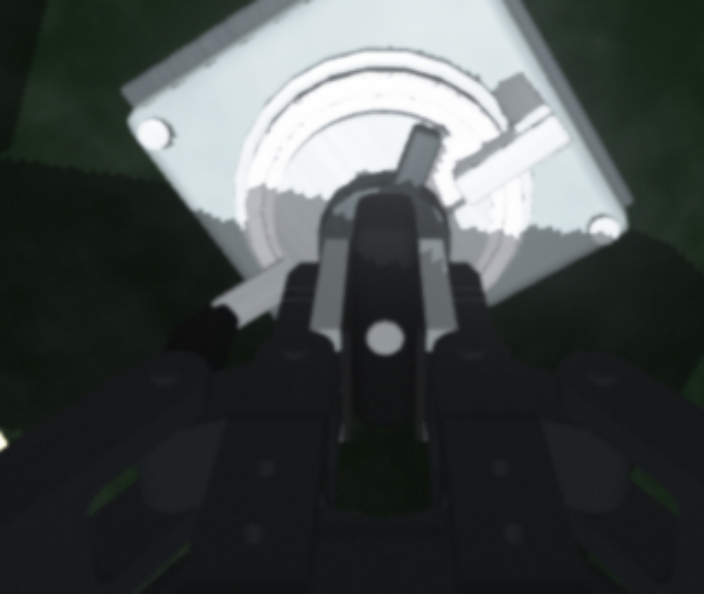

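The tooth at (418,155) is close to the stop tip at (455,190), about 20° to go. I'll turn in small steps and watch the torque.

Emit:
servo_tool:
  deltas:
    - [[0, 0, -0.0006], [0, 0, 0.03], 0]
    - [[0, 0, -0.0006], [0, 0, 0.03], 0]
    - [[0, 0, -0.0006], [0, 0, 0.03], 0]
    - [[0, 0, 0], [0, 0, 0], 0]

```text
time_s: 6.7
eef_pos: [500.5, -298.2, 94.2]
ee_rot: [0.001, 0.864, 0.504, 0.001]
force: [7.1, 4.0, 1.2]
grip_width: 0.125
grip_force: 50.7
```

```bash
python3 -c "
from h import *
st()"
```

```text
6.7 p [ 500.5 -298.2   94.2] yaw 60.5 zrow [ 0.001  0.002 -1.   ] F [7.1 4.  1.2] T [ 0.627 -1.119  0.01 ] g 0.125 50.7 j [-0.74  0.57  1.49  0.    1.08 -0.23]
```

Emit:
servo_tool:
  deltas:
    - [[0, 0, -0.0004], [0, 0, 0.02], 0]
    - [[0, 0, -0.0004], [0, 0, 0.02], 0]
    - [[0, 0, 0], [0, 0, 0], 0]

```text
time_s: 7.0
eef_pos: [500.5, -298.2, 94.3]
ee_rot: [0.001, 0.879, 0.477, 0.001]
force: [6.7, 3.8, 0.9]
grip_width: 0.13
grip_force: 50.7
```

```bash
python3 -c "
from h import *
st()"
```

```text
7.0 p [ 500.5 -298.2   94.3] yaw 57.0 zrow [ 0.002  0.002 -1.   ] F [6.7 3.8 0.9] T [ 0.609 -1.132  0.103] g 0.13 50.7 j [-0.74  0.57  1.49  0.    1.08 -0.16]
```

Emit:
servo_tool:
  deltas:
    - [[0, 0, -0.0003], [0, 0, 0.015], 0]
    - [[0, 0, -0.0003], [0, 0, 0.015], 0]

```text
time_s: 7.2
eef_pos: [500.5, -298.2, 94.4]
ee_rot: [0.001, 0.89, 0.456, 0.001]
force: [7.9, 3.8, 0.5]
grip_width: 0.127
grip_force: 50.8
```

```bash
python3 -c "
from h import *
st()"
```

```text
7.2 p [ 500.5 -298.2   94.4] yaw 54.3 zrow [ 0.002  0.002 -1.   ] F [7.9 3.8 0.5] T [ 0.624 -1.208  0.219] g 0.127 50.8 j [-0.74  0.57  1.49  0.    1.08 -0.12]
```

Emit:
servo_tool:
  deltas:
    - [[0, 0, -0.0003], [0, 0, 0.015], 0]
    - [[0, 0, -0.0003], [0, 0, 0.015], 0]

```text
time_s: 7.4
eef_pos: [500.5, -298.1, 94.5]
ee_rot: [0.0, 0.9, 0.435, 0.001]
force: [6.2, 4.2, 0.9]
grip_width: 0.129
grip_force: 51.0
```

```bash
python3 -c "
from h import *
st()"
```

```text
7.4 p [ 500.5 -298.1   94.5] yaw 51.6 zrow [ 0.002  0.002 -1.   ] F [6.2 4.2 0.9] T [ 0.734 -1.184  0.4  ] g 0.129 51.0 j [-0.74  0.57  1.49  0.    1.08 -0.07]
```

Emit:
servo_tool:
  deltas:
    - [[0, 0, 0], [0, 0, 0.008], 0]
    - [[0, 0, 0], [0, 0, 0], 0]
    - [[0, 0, 0], [0, 0, 0], 0]

```text
time_s: 7.7
eef_pos: [500.5, -298.0, 94.5]
ee_rot: [0.0, 0.903, 0.43, 0.001]
force: [6.6, 4.3, 1.4]
grip_width: 0.124
grip_force: 51.0
```

```bash
python3 - <<'E'
from h import *
s=st()
im=optics.capture("wrist")[170:290,220:380]; cv2.imwrite("pics/w5.png",cv2.resize(im,None,fx=3.5,fy=3.5))
E
```

```text
7.7 p [ 500.5 -298.    94.5] yaw 50.9 zrow [ 0.002  0.002 -1.   ] F [6.6 4.3 1.4] T [ 0.782 -1.174  0.33 ] g 0.124 51.0 j [-0.74  0.57  1.49  0.    1.08 -0.06]
```

View pics/w5.png

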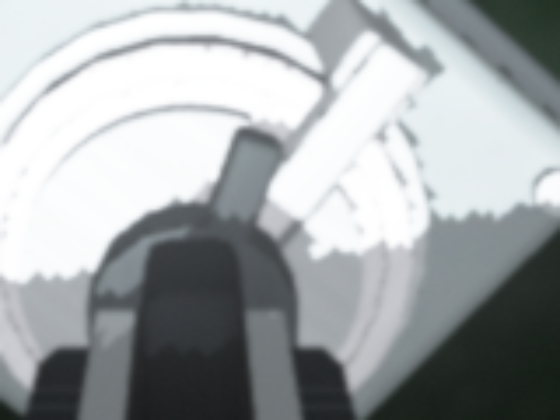

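The tooth at (250,165) now touches the stop finger at (275,180) in the crop. I'll press a little more firmly and hold.

Emit:
servo_tool:
  deltas:
    - [[0, 0, 0], [0, 0, 0.01], 0]
    - [[0, 0, 0], [0, 0, 0], 0]

```text
time_s: 7.95
eef_pos: [500.5, -297.9, 94.5]
ee_rot: [0.0, 0.906, 0.423, 0.001]
force: [6.4, 5.3, 1.9]
grip_width: 0.126
grip_force: 51.6
```

```bash
python3 -c "
from h import *
st()"
```

```text
7.95 p [ 500.5 -297.9   94.5] yaw 50.0 zrow [ 0.002  0.001 -1.   ] F [6.4 5.3 1.9] T [ 0.793 -1.104  0.543] g 0.126 51.6 j [-0.74  0.57  1.49  0.    1.08 -0.04]
```

Emit:
servo_tool:
  deltas:
    - [[0, 0, 0], [0, 0, 0], 0]
    - [[0, 0, 0], [0, 0, 0], 0.5]
    - [[0, 0, 0], [0, 0, 0], 0.5]
    - [[0, 0, 0], [0, 0, 0], 0.5]
    - [[0, 0, -0.14], [0, 0, 0], 0.5]
    - [[0, 0, -0.14], [0, 0, 0], 0.5]
    - [[0, 0, 0], [0, 0, -0.088], 0.5]
    - [[0, 0, 0], [0, 0, -0.088], 0.5]

```text
time_s: 8.75
eef_pos: [499.4, -298.9, 151.2]
ee_rot: [0.001, 0.839, 0.544, 0.0]
force: [-0.6, 0.0, 0.1]
grip_width: 0.503
grip_force: 0.0
```

Emit:
servo_tool:
  deltas:
    - [[0, 0, 0], [0, 0, -0.088], 0.4]
    - [[0, 0, 0], [0, 0, -0.088], 0.4]
    - [[0, 0, 0], [0, 0, -0.087], 0.4]
    - [[-0.15, 0, 0], [0, 0, 0], 0.4]
    - [[-0.14, 0, 0], [0, 0, 0], 0.4]
    - [[0, 0, 0], [0, 0, 0], 0.4]
    - [[0, 0, 0], [0, 0, 0], 0.4]

```text
time_s: 9.45
eef_pos: [498.3, -356.6, 150.0]
ee_rot: [-0.0, 0.712, 0.702, 0.0]
force: [-0.2, -0.4, -0.4]
grip_width: 0.396
grip_force: 0.0
```

```bash
python3 - <<'E'
from h import *
s=st()
im=optics.capture("wrist"); cv2.imwrite("pics/w6.png",im)
c=cam('wrist',s); print('lug top px',w2px(c,[443,-308.4,94]),'bar',w2px(c,[500,-298,115]))
E
```

```text
9.45 p [ 498.3 -356.6  150. ] yaw 89.2 zrow [ 0.001 -0.001 -1.   ] F [-0.2 -0.4 -0.4] T [ 0.022 -0.012  0.012] g 0.396 0.0 j [-0.81  0.57  1.33  0.    1.24 -0.8 ]
lug top px (np.float64(178.7723295230212), np.float64(155.7386874446244)) bar (np.float64(275.697831342693), np.float64(140.24189003509827))
```

I turned the wrong way: yaw should decrease, so the turn is positive. No harm was done at this height, so I'll correct it.

Emit:
servo_tool:
  deltas:
    - [[0, 0, 0], [0, 0, 0.088], 0.4]
    - [[0, 0, 0], [0, 0, 0.088], 0.4]
    - [[0, 0, 0], [0, 0, 0.088], 0.4]
    - [[0, 0, 0], [0, 0, 0.088], 0.4]
    - [[0, 0, 0], [0, 0, 0.088], 0.4]
    - [[0, 0, 0], [0, 0, 0.088], 0.4]
    - [[0, 0, 0], [0, 0, 0.088], 0.4]
    - [[0, 0, 0], [0, 0, 0.088], 0.4]

```text
time_s: 10.3
eef_pos: [498.8, -355.4, 150.5]
ee_rot: [-0.0, 0.975, 0.222, -0.0]
force: [1.1, 0.0, 0.3]
grip_width: 0.403
grip_force: 0.0
```

Emit:
servo_tool:
  deltas:
    - [[0, 0, 0], [0, 0, 0.088], 0.4]
    - [[0, 0, 0], [0, 0, 0.085], 0.4]
    - [[-0.115, -0.143, 0], [0, 0, 0], 0.4]
    - [[-0.115, -0.143, 0], [0, 0, 0], 0.4]
    - [[0, 0, 0], [0, 0, 0], 0.4]
    - [[0, 0, 0], [0, 0, 0], 0.4]

```text
time_s: 10.9
eef_pos: [443.3, -307.7, 151.0]
ee_rot: [0.0, 0.996, 0.09, 0.0]
force: [0.0, -0.5, 0.2]
grip_width: 0.399
grip_force: 0.0
```

```bash
python3 - <<'E'
from h import *
s=st()
im=optics.capture("wrist"); 
c=cam('wrist',s); u,v=w2px(c,[443,-308.4,94]);print('lug top px',u,v,'bar',w2px(c,[500,-298,115]))
p=w2px(c,[433,-310.2,94]);q=w2px(c,[453,-306.6,94]); print(p,q)
cr=im[150:420,130:430].copy(); cr=cv2.resize(cr,None,fx=2.2,fy=2.2); cv2.imwrite("pics/w7.png",cr)
E
```

```text
10.9 p [ 443.3 -307.7  151. ] yaw 10.4 zrow [ 0.001  0.001 -1.   ] F [ 0.  -0.5  0.2] T [-0.041 -0.067  0.007] g 0.399 0.0 j [-0.82  0.42  1.57  0.    1.16  0.57]
lug top px 273.6108839948458 231.91867782087178 bar (np.float64(273.54672123360626), np.float64(143.33600293053422))
(np.float64(273.57486564769994), np.float64(246.63635562679676)) (np.float64(273.64796515876355), np.float64(216.76671593327382))
```

View pics/w7.png

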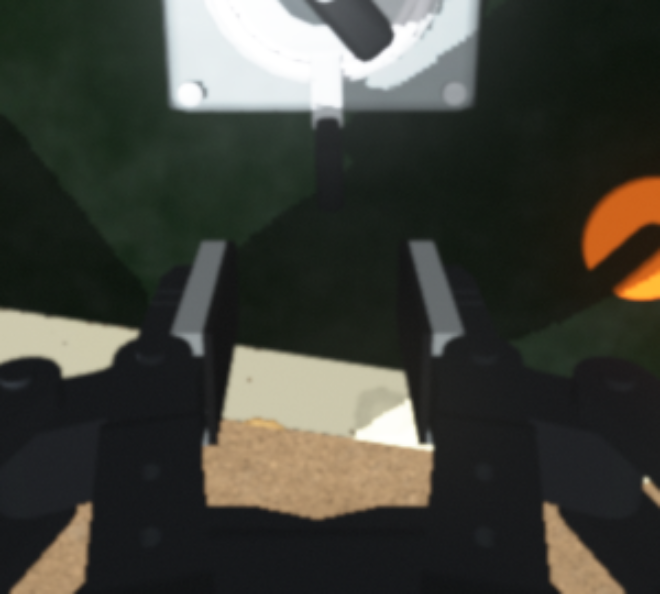

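In the crop the lug runs from (329,118) to (329,208) and the fingers are centred at about 318, so the lug is 2.5–3 mm to +y. I'll correct that and descend.

Emit:
servo_tool:
  deltas:
    - [[0.003, 0.013, 0], [0, 0, 0], 0.4]
    - [[0, 0, 0.11], [0, 0, 0], 0.4]
    - [[0, 0, 0.11], [0, 0, 0], 0.4]
    - [[0, 0, 0.11], [0, 0, 0], 0.4]
    - [[0, 0, 0.1], [0, 0, 0], 0.4]
    - [[0, 0, 0], [0, 0, 0], 0.4]
    - [[0, 0, 0], [0, 0, 0], 0.4]

```text
time_s: 11.65
eef_pos: [444.7, -311.4, 64.7]
ee_rot: [0.0, 0.996, 0.09, 0.0]
force: [0.0, -0.0, 0.6]
grip_width: 0.401
grip_force: 0.0
```

Emit:
servo_tool:
  deltas:
    - [[0, 0, 0], [0, 0, 0], 0.2]
    - [[0, 0, 0], [0, 0, 0], 0.15]
    - [[0, 0, 0], [0, 0, 0], 0.12]
    - [[0, 0, 0], [0, 0, 0], 0.1]
    - [[0, 0, 0], [0, 0, 0], 0]
    - [[0, 0, 0], [0, 0, 0], 0]
    - [[0, 0, 0], [0, 0, 0], 0]
  squeeze: 30

```text
time_s: 12.35
eef_pos: [444.3, -311.0, 64.8]
ee_rot: [0.0, 0.996, 0.09, 0.0]
force: [-0.9, 1.4, 6.0]
grip_width: 0.088
grip_force: 31.7
```

```bash
python3 -c "
from h import *
st()"
```

```text
12.35 p [ 444.3 -311.    64.8] yaw 10.3 zrow [ 0.  0. -1.] F [-0.9  1.4  6. ] T [ 0.252  0.099 -0.043] g 0.088 31.7 j [-0.83  0.54  1.64  0.    0.97  0.56]
```

Emit:
servo_tool:
  deltas:
    - [[0, 0, -0.005], [0, 0, 0], 0]
    - [[0, 0, -0.005], [0, 0, 0], 0]
    - [[0, 0, 0], [0, 0, 0], 0]
  squeeze: 45

```text
time_s: 12.65
eef_pos: [444.1, -310.9, 66.2]
ee_rot: [-0.0, 0.996, 0.09, -0.0]
force: [0.6, -0.6, -1.2]
grip_width: 0.085
grip_force: 46.8
```

```bash
python3 - <<'E'
from h import *
import numpy as np
st()
m=optics.camera_model('wrist')
a=np.radians(10.4); x=np.array([np.cos(a),np.sin(a),0]); y=np.array([np.sin(a),-np.cos(a),0]); R=np.column_stack([x,y,[0,0,-1]])
T=np.eye(4);T[:3,:3]=R;T[:3,3]=[443.3,-307.7,151];M=T@m['mount'];Rc=M[:3,:3].T
c=(210/np.tan(np.radians(m['vfov']/2)),m['cx'],m['cy'],Rc,-Rc@M[:3,3])
def P(u,v,z):
    w=px2w(c,130+u/2.2,150+v/2.2,z)-[500,-298.2,0]
    return np.round([w@x,w@y],1)   # along washer x, tool y
for n,u,v,z in[('lug end',329,206,94),('lug mid',329.5,165,94),('neck',327.5,85,62),('screwL',190,95,35),('screwR',455,94,35)]: print(n,P(u,v,z))
E
```

```text
12.65 p [ 444.1 -310.9   66.2] yaw 10.3 zrow [-0. -0. -1.] F [ 0.6 -0.6 -1.2] T [0.003 0.064 0.03 ] g 0.085 46.8 j [-0.83  0.54  1.64 -0.    0.97  0.56]
lug end [-66.    3.5]
lug mid [-53.2   3.5]
neck [-37.8   3.3]
screwL [-48.3 -45.8]
screwR [-47.9  49.6]
```

Emit:
servo_tool:
  deltas:
    - [[0, 0, -0.006], [0, 0, 0], 0]
    - [[0, 0, -0.005], [0, 0, 0], 0]
    - [[0, -0.009, 0], [0, 0, 0], 0]
    - [[0, 0, 0], [0, 0, 0], 0]

```text
time_s: 13.05
eef_pos: [443.8, -308.9, 68.6]
ee_rot: [-0.0, 0.996, 0.09, -0.0]
force: [-0.2, -0.7, -1.3]
grip_width: 0.082
grip_force: 46.8
```

```bash
python3 -c "
from h import *
st()"
```

```text
13.05 p [ 443.8 -308.9   68.6] yaw 10.3 zrow [-0. -0. -1.] F [-0.2 -0.7 -1.3] T [ 0.018  0.049 -0.034] g 0.082 46.8 j [-0.82  0.53  1.64  0.    0.97  0.57]
```

The washer hangs free, with only its weight showing on the force reading. I'll draw it off gently.

Emit:
servo_tool:
  deltas:
    - [[-0.02, 0, 0], [0, 0, 0], 0]
    - [[-0.02, 0, 0], [0, 0, 0], 0]
    - [[-0.02, 0, 0], [0, 0, 0], 0]

```text
time_s: 13.35
eef_pos: [431.6, -311.4, 68.6]
ee_rot: [-0.0, 0.996, 0.09, -0.0]
force: [0.2, -1.0, -1.4]
grip_width: 0.083
grip_force: 46.8
```

```bash
python3 -c "
from h import *
st()"
```

```text
13.35 p [ 431.6 -311.4   68.6] yaw 10.3 zrow [-0. -0. -1.] F [ 0.2 -1.  -1.4] T [-0.032  0.066  0.034] g 0.083 46.8 j [-0.85  0.51  1.67 -0.    0.96  0.55]
```

Emit:
servo_tool:
  deltas:
    - [[-0.04, 0, 0], [0, 0, 0], 0]
    - [[-0.04, 0, 0], [0, 0, 0], 0]
    - [[-0.04, 0, 0], [0, 0, 0], 0]
    - [[-0.05, 0, 0], [0, 0, 0], 0]
    - [[-0.05, 0, 0], [0, 0, 0], 0]
    - [[-0.05, 0, 0], [0, 0, 0], 0]
    - [[-0.02, 0, 0], [0, 0, 0], 0]
    - [[0, 0, 0], [0, 0, 0], 0]

```text
time_s: 14.15
eef_pos: [374.5, -321.9, 68.7]
ee_rot: [0.0, 0.996, 0.089, 0.0]
force: [0.8, 0.1, -1.8]
grip_width: 0.083
grip_force: 46.8
```

```bash
python3 -c "
from h import *
st()"
```

```text
14.15 p [ 374.5 -321.9   68.7] yaw 10.3 zrow [ 0.  0. -1.] F [ 0.8  0.1 -1.8] T [-0.017  0.083  0.009] g 0.083 46.8 j [-0.95  0.44  1.78 -0.    0.91  0.44]
```

It's off, 70 mm drawn with no jamming. I'll lift and refine the tray pose from the top image by thresholding.

Emit:
servo_tool:
  deltas:
    - [[0, 0, -0.2], [0, 0, 0], 0]
    - [[0, 0, -0.2], [0, 0, 0], 0]
    - [[0, 0, -0.1], [0, 0, 0], 0]
    - [[0, 0, 0], [0, 0, 0], 0]

```text
time_s: 14.55
eef_pos: [376.1, -322.6, 171.2]
ee_rot: [0.002, 0.996, 0.09, 0.002]
force: [0.5, 0.2, -1.4]
grip_width: 0.086
grip_force: 46.8
```

```bash
python3 - <<'E'
from h import *
st()
im=cv2.imread("pics/top0.png"); g=cv2.cvtColor(im,6); c=cam('top')
for th in(150,165,180,200):
    m=(g>th).astype(np.uint8); m=cv2.morphologyEx(m,cv2.MORPH_OPEN,np.ones((3,3)))
    n,l,s,ce=cv2.connectedComponentsWithStats(m,connectivity=4); k=l[217,201]
    if not k: print(th,'none',g[217,201]);continue
    pts=np.argwhere(l==k)[:,::-1].astype(np.float32); r=cv2.minAreaRect(pts)
    b=[px2w(c,*p,14) for p in cv2.boxPoints(r)]
    print(th,s[k],np.round(px2w(c,*r[0],14),1)); print(np.round(b,0)[:,:2].tolist(),[round(np.linalg.norm(b[i]-b[i-1])) for i in(0,1)],np.round(np.degrees(np.arctan2(*(b[1]-b[0])[1::-1])),1))
E
```

```text
14.55 p [ 376.1 -322.6  171.2] yaw 10.3 zrow [ 0.003  0.005 -1.   ] F [ 0.5  0.2 -1.4] T [-0.04   0.044 -0.045] g 0.086 46.8 j [-0.95  0.3   1.68  0.    1.16  0.44]
150 [ 173  191   57   56 1924] [565.1  65.3  14. ]
[[520.0, 156.0], [661.0, 106.0], [611.0, -27.0], [470.0, 25.0]] [140, 150] -19.8
165 [ 175  191   55   55 1839] [564.3  62.5  14. ]
[[519.0, 150.0], [658.0, 100.0], [610.0, -26.0], [471.0, 26.0]] [133, 149] -19.8
180 [ 175  192   55   54 1788] [564.3  62.5  14. ]
[[519.0, 149.0], [657.0, 99.0], [610.0, -24.0], [472.0, 27.0]] [131, 147] -19.8
200 [ 176  192   53   53 1718] [564.9  61.9  14. ]
[[521.0, 148.0], [657.0, 98.0], [609.0, -24.0], [474.0, 26.0]] [130, 144] -20.2
```

Emit:
servo_tool:
  deltas:
    - [[0, 0, 0], [0, 0, 0.084], 0]
    - [[0, 0, 0], [0, 0, 0.084], 0]
    - [[0, 0, 0], [0, 0, 0.084], 0]
    - [[0, 0, 0], [0, 0, 0.085], 0]
    - [[0.004, -0.2, 0], [0, 0, 0], 0]
    - [[0.004, -0.2, 0], [0, 0, 0], 0]
    - [[0.004, -0.2, 0], [0, 0, 0], 0]
    - [[0.004, -0.2, 0], [0, 0, 0], 0]

```text
time_s: 15.35
eef_pos: [432.8, -170.5, 167.1]
ee_rot: [-0.001, 0.985, -0.174, -0.001]
force: [1.6, 0.1, -1.2]
grip_width: 0.091
grip_force: 46.7
```

Emit:
servo_tool:
  deltas:
    - [[0.004, -0.2, 0], [0, 0, 0], 0]
    - [[0.004, -0.2, 0], [0, 0, 0], 0]
    - [[0.004, -0.2, 0], [0, 0, 0], 0]
    - [[0.004, -0.2, 0], [0, 0, 0], 0]
    - [[0.004, -0.2, 0], [0, 0, 0], 0]
    - [[0.004, -0.2, 0], [0, 0, 0], 0]
    - [[0, -0.14, 0], [0, 0, 0], 0]
    - [[0, 0, 0], [0, 0, 0], 0]

```text
time_s: 16.15
eef_pos: [529.1, 80.7, 166.7]
ee_rot: [-0.0, 0.985, -0.172, -0.001]
force: [-0.5, -0.7, -2.0]
grip_width: 0.085
grip_force: 46.7
```

```bash
python3 - <<'E'
from h import *
s=st()
im=optics.capture("wrist"); cv2.imwrite("pics/w8.png",im); c=cam('wrist',s)
# tray: reproject corners, and brightness inside/outside along each side at wall height
C=np.array([565,64.5]); a=np.radians(-19.8); ux=np.array([np.cos(a),np.sin(a)]);uy=np.array([-ux[1],ux[0]])
g=cv2.cvtColor(im,6)
for d,n,h in((ux,uy,75),(-ux,uy,75),(uy,ux,70),(-uy,ux,70)):
  for o in(-40,40):
    r=[]
    for k in range(-20,21,4):
        u,v=w2px(c,[*(C+d*(h+k)+n*o),16]); r.append(int(g[int(v),int(u)]) if 0<=u<560 and 0<=v<420 else -1)
    print(r)
E
```

```text
16.15 p [529.1  80.7 166.7] yaw -19.8 zrow [-0.002 -0.    -1.   ] F [-0.5 -0.7 -2. ] T [0.06  0.048 0.045] g 0.085 46.7 j [-0.07  0.39  1.56  0.    1.19  1.85]
[236, 235, 235, 235, 143, 139, 34, 31, 32, 31, 30]
[142, 142, 142, 140, 124, 122, 29, 24, 21, 21, 20]
[243, 243, 243, 109, 205, 87, 38, 39, 38, 37, 35]
[249, 249, 245, 99, 239, 40, 39, 36, 37, 36, 37]
[249, 249, 248, 120, 213, 46, 40, 37, 36, 35, 34]
[139, 139, 135, 91, 90, 88, 111, 86, 97, 117, 94]
[241, 241, 239, 239, 122, 120, 32, 30, 30, 27, 25]
[130, 132, 132, 132, 105, 125, 25, 21, 20, 19, 17]
```

The tray edges check out within about 2 mm. I'll descend.

Emit:
servo_tool:
  deltas:
    - [[0, 0.015, 0.12], [0, 0, 0], 0]
    - [[0, 0, 0.15], [0, 0, 0], 0]
    - [[0, 0, 0.15], [0, 0, 0], 0]
    - [[0, 0, 0.15], [0, 0, 0], 0]
    - [[0, 0, 0.1], [0, 0, 0], 0]
    - [[0, 0, 0.05], [0, 0, 0], 0]
    - [[0, 0, 0], [0, 0, 0], 0]
    - [[0, 0, 0], [0, 0, 0], 0]

```text
time_s: 17.0
eef_pos: [528.5, 74.5, 25.2]
ee_rot: [-0.0, 0.985, -0.174, 0.0]
force: [-0.3, 0.4, -0.4]
grip_width: 0.081
grip_force: 46.7
```

```bash
python3 -c "
from h import *
st()"
```

```text
17.0 p [528.5  74.5  25.2] yaw -20.1 zrow [ 0.001 -0.    -1.   ] F [-0.3  0.4 -0.4] T [-0.022  0.012 -0.017] g 0.081 46.7 j [-0.08  0.59  1.69 -0.    0.87  1.84]
```

Emit:
servo_tool:
  deltas:
    - [[0, 0, 0.025], [0, 0, 0], 0]
    - [[0, 0, 0.02], [0, 0, 0], 0]
    - [[0, 0, 0], [0, 0, 0], 0]
    - [[0, 0, 0], [0, 0, 0], 0]

```text
time_s: 17.4
eef_pos: [528.2, 74.9, 15.7]
ee_rot: [-0.0, 0.985, -0.174, 0.0]
force: [0.2, -0.3, -1.8]
grip_width: 0.083
grip_force: 46.7
```

```bash
python3 -c "
from h import *
st()"
```

```text
17.4 p [528.2  74.9  15.7] yaw -20.0 zrow [ 0. -0. -1.] F [ 0.2 -0.3 -1.8] T [-0.029  0.032 -0.013] g 0.083 46.7 j [-0.08  0.6   1.69 -0.    0.85  1.84]
```

Emit:
servo_tool:
  deltas:
    - [[0, 0, 0.007], [0, 0, 0], 0]
    - [[0, 0, 0.003], [0, 0, 0], 0]
    - [[0, 0, 0], [0, 0, 0], 0]
    - [[0, 0, 0], [0, 0, 0], 0]

```text
time_s: 17.8
eef_pos: [528.1, 74.9, 13.6]
ee_rot: [0.0, 0.985, -0.174, 0.0]
force: [0.5, -0.8, -1.0]
grip_width: 0.09
grip_force: 46.7
```

```bash
python3 -c "
from h import *
st()"
```

```text
17.8 p [528.1  74.9  13.6] yaw -20.0 zrow [ 0.  0. -1.] F [ 0.5 -0.8 -1. ] T [0.015 0.056 0.008] g 0.09 46.7 j [-0.08  0.6   1.69 -0.    0.84  1.84]
```

Emit:
servo_tool:
  deltas:
    - [[0, 0, 0.005], [0, 0, 0], 0]
    - [[0, 0, 0], [0, 0, 0], 0]
    - [[0, 0, 0], [0, 0, 0], 0]

```text
time_s: 18.1
eef_pos: [528.3, 74.9, 13.1]
ee_rot: [-0.0, 0.985, -0.174, 0.0]
force: [-1.8, 0.6, 6.1]
grip_width: 0.087
grip_force: 47.6
```

```bash
python3 -c "
from h import *
st()"
```

```text
18.1 p [528.3  74.9  13.1] yaw -20.0 zrow [ 0. -0. -1.] F [-1.8  0.6  6.1] T [ 0.032  0.479 -0.046] g 0.087 47.6 j [-0.08  0.61  1.69 -0.    0.84  1.84]
```

Emit:
servo_tool:
  deltas:
    - [[0, 0, 0], [0, 0, 0], 0.12]
    - [[0, 0, 0], [0, 0, 0], 0.2]
    - [[0, 0, 0], [0, 0, 0], 0.4]
    - [[0, 0, 0], [0, 0, 0], 0.4]
    - [[0, 0, 0], [0, 0, 0], 0.4]

```text
time_s: 18.6
eef_pos: [528.1, 74.9, 12.5]
ee_rot: [0.0, 0.985, -0.174, -0.0]
force: [0.2, -0.3, 1.1]
grip_width: 0.4
grip_force: 0.0
```

Emit:
servo_tool:
  deltas:
    - [[0, 0, -0.1], [0, 0, 0], 0.4]
    - [[0, 0, -0.15], [0, 0, 0], 0.4]
    - [[0, 0, -0.2], [0, 0, 0], 0.4]
    - [[0, 0, -0.2], [0, 0, 0], 0.4]
    - [[0, 0, -0.2], [0, 0, 0], 0.4]
    - [[0, 0, 0], [0, 0, 0], 0.4]
    - [[0, 0, 0], [0, 0, 0], 0.4]

```text
time_s: 19.3
eef_pos: [528.2, 74.9, 182.9]
ee_rot: [-0.0, 0.985, -0.174, 0.001]
force: [0.4, 0.6, -0.7]
grip_width: 0.399
grip_force: 0.0
```

```bash
python3 - <<'E'
from h import *
s=st()
im=optics.capture("wrist"); cv2.imwrite("pics/w9.png",im); c=cam('wrist',s); g=cv2.cvtColor(im,6)
# rectified map of tray at z=8, tray axes, 5mm per char
C=np.array([565,64.5]); a=np.radians(-19.8); ux=np.array([np.cos(a),np.sin(a)]);uy=np.array([-ux[1],ux[0]])
for y in range(75,-80,-7):
    r=''
    for x in range(-80,81,4):
        u,v=w2px(c,[*(C+ux*x+uy*y),8]); r+=("#+-. "[min(4,int(g[int(v),int(u)])//52)] if 0<=u<560 and 0<=v<420 else '?')
    print(r)
E
```

```text
19.3 p [528.2  74.9 182.9] yaw -20.0 zrow [ 0.001 -0.    -1.   ] F [ 0.4  0.6 -0.7] T [0.026 0.022 0.033] g 0.399 0.0 j [-0.08  0.37  1.55 -0.    1.22  1.84]
###################++++++++---+++++++-+++
#-...                +++--+-++++++-----+#
#--- .       ..  .. ..-+--------------+-#
#--.                  .---------------+-#
#---                    --------------+-#
#--.                     -------------+-#
# -.                      -------------.#
# -.                       . .        ..#
# -.                                  ..#
# -.                                  ..#
# -.                     .......      ..#
# -   +++++++          .              ..#
# -.     -----....                    ..#
# -.      ----.      .  .             --#
# -.              .-------    .       .-#
# +.              -------- .          .-#
# +.            .-------              .-#
# +.             -------.             .-#
# +.             .--------            .-#
# +.             .---------.------.   .-#
# +.              ------------------- .-#
#-.--..-.. ..  .---------------------..##
#########################################
```

```bash
python3 -c "
from rig import ctrl
print(ctrl.finish_job())"
```

```text
the job is handed in; nothing more can be done
None
```

I handed the job in after about 19 s of robot time. The knob is backed off against its stop, by my estimate at about 11 N. The washer came off without jamming and is in the tray. That it lies flat is inferred from the touch-down force and a coarse image map, not a viewed picture, and the knob's final height follows from the turn angle. No verdict came back.

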